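# Park the painting handle in the ring stand

### The job

Take the dark stepped painting handle out of the wooden tool block and lower it upright, narrow end first, down through the rings of the stand until one of the lower rings stops it (which one, and how deep, differs each time because people move the ring clips). Keep hold and lean on it lightly, about 6 newtons and never more than 12, for half a second so it is truly home, then let go and leave it standing there. Leave the other tools, the paint pot and the little figures as they are.

Things in the scene. Friction and masses are not known exactly. Their poses are not given: they have to be found in the camera images.
- handle: dark wood stepped round handle, 180 mm long, 160 g +-25 %, upright in the block's middle hole, its lower shoulder on the hole's rim. Origin: centre of the narrow lower end (about 8.5 mm above the table), z up its axis. 14 mm thick to 40 mm up (foot chamfered over 5 mm), 45 degree shoulder to 18 mm thick at 42 mm, so to 80 mm, 45 degree shoulder to 22 mm thick at 82 mm, so to the top
- handle_top (a point): centre of the handle's flat top, 180 mm from its origin; grip the handle by its top 30 mm, which stays clear of the rings. An orange band lies 39 to 45 mm below it
- stand: fixed ring stand, origin on the ring axis at table height, z up: wooden base 120 x 90 x 12 mm, steel post 152 mm tall standing 55 mm along +x from the ring axis. Three level rings on arms from the post, centred on the ring axis, 8 mm thick, 5 mm wall: top orange (bore 25 mm), middle yellow (20 mm), lower blue (16 mm). Stopped but not yet pressed, the handle's origin is 22 to 50 mm above the table
- top_ring (a point): centre of the upper face of the rigid orange top ring, on the ring axis, 145 mm above the table. If the handle stops with its origin more than 55 mm above the table, it has only caught a rim on the way: lift a little, shift a millimetre or two, go on
- mid_ring (a joint): how far the sprung yellow middle ring is pressed down, m: about 0.0001 unloaded, 2.5 N per mm, end stop at 0.012. Unloaded, its upper face is 104 to 130 mm above the table, new each time and not measured. It stops the handle's upper (22 mm) shoulder if that arrives first
- low_ring (a joint): how far the sprung blue lower ring is pressed down, m: about 0.0001 unloaded, 2.5 N per mm, end stop at 0.012. Unloaded, its upper face is 60 to 88 mm above the table, new each time and not measured. It stops the handle's lower (18 mm) shoulder if that arrives first
- block: fixed pale wooden tool block 56 x 160 mm, 50 mm high, origin under its centre, z up, long side along its y. Three through holes on its long centre line: 17 mm in the middle (the handle), 11 mm at 60 mm to either side (small tools up to 115 mm tall). To keep clear of those tools close the fingers along the block's x.
- brush: red paint brush 8 mm thick, 114 mm tall, standing in the block's hole at y = +60 mm; origin at its foot, z up
- needle_file: file with green grip 8 mm thick, 115 mm tall, standing in the block's hole at y = -60 mm; origin at its foot, z up
- figure_a: grey plastic figure, 42 mm tall on a round base 32 mm across, between the stand and the block; origin under the base
- figure_b: another such figure, beyond the stand and block
- figure_c: another such figure, far left
- figure_d: another such figure, far right
- paint_pot: blue paint pot with white cap, 34 mm across, 45 mm tall, between the stand and the block; origin under its centre
- cutters: side cutters with orange handles, about 100 mm long and 14 mm high, lying at the far right; origin under the pivot
There are look-alikes about, which are no part of the job. Several things have the shape of the handle; the one meant has the colours described above.

How it is judged:
On the way, in this order (a step that is already met when the one before it is completed fails the run):
1. the handle is lifted out of the block, still gripped and upright, its foot higher than the top ring (height (world z) of handle above 0.145 m and contact force between the fingers and handle above 1 N and angle between handle's own z axis and vertical below 0.3 rad), for 0.1 s.
2. down through the rings to its stop (foot less than 55 mm above the table, within 4 mm of the ring axis) and, still gripped, pressed so that the stopping ring gives by more than 1 mm, for 0.3 s (z of handle in the frame of stand below 0.055 m and horizontal distance between handle and stand below 0.004 m and contact force between the fingers and handle above 1 N and value of joint any of mid_ring, low_ring above 0.001 m), for 0.3 s.
At the end, for the whole second after the job is handed in: The handle stands released and at rest in the stand, upright within 0.06 rad, its foot within 4 mm of the ring axis and less than 55 mm above the table, its weight resting on the middle or lower ring (that ring down by more than 0.25 mm) (z of handle in the frame of stand below 0.055 m and horizontal distance between handle and stand below 0.004 m and angle between handle's own z axis and vertical below 0.06 rad and linear speed of handle below 0.01 m/s and contact force between the fingers and handle below 0.05 N and value of joint any of mid_ring, low_ring above 0.00025 m); the robot touches nothing.
It fails at once if the handle is leant on too hard: a sprung ring pressed down by more than 5 mm (over 12 N) (value of joint any of mid_ring, low_ring above 0.005 m).
It fails at once if the handle is rammed against the rigid stand with more than 25 N (contact force between handle and stand above 25 N).
It fails at once if a small tool is pulled out of the block or knocked askew (distance of any of brush, needle_file from where it was at the start of the episode above 0.02 m).
It fails at once if a figure, the paint pot or the cutters is shifted by more than 20 mm (distance of any of figure_a, figure_b, figure_c, figure_d, paint_pot, cutters from where it was at the start of the episode above 0.02 m).
It also fails if it takes over 54 s, if anything falls off the work surface, if the arm or the gripper's body presses on something with over 40 N, if the wrist force passes 120 N, or if a joint passes its speed limit or range.

### The arm

A 7-joint arm with a two-finger parallel gripper is mounted at the origin on the work surface. World frame = base frame: x ahead of the robot, y to its left, z up, the work surface at z = 0. Lengths are in m, angles in rad, forces in N, time in s.
With the tool pointing down it reaches from about 0.35 to 0.9 m from the base axis. Payload 7.2 kg.
Tool frame: the origin (TCP) lies midway between the tips of the shut fingers; the grasp point (between the pads) lies 19 mm behind it; x points along the fingers, y is the direction in which the jaws open and shut, and the axes are right-handed (so a half turn about x gives the same grasp; the last joint's range is limited). The gripper opens to 85 mm and grips with 20 to 120 N. Pads are 22 mm wide; open, the fingers measure 114 mm over their backs; the gripper's body (76 mm by 85 mm) begins 54 mm behind the grasp point. The pads swing forward as they close: fully open they stand 13 mm farther back than shut.
Start: joints at [-1.23, 0.411, -0.013, 1.596, 0.006, 1.134, -0.082], TCP at [0.248, 0.573, 0.231] pointing down, gripper open.
Joint ranges: [-2.95, 2.95], [-0.29, 1.99], [-1.47, 1.44], [0.14, 2.54], [-1.03, 4.17], [0.13, 1.85], [-2.86, 2.86]. Speed limits (rad/s): [2.39, 2.39, 3.01, 3.01, 3.14, 3.14, 3.14].

### API

Orientations are given as a unit quaternion [w, x, y, z].
In Python, from rig import state, camera, sign_off gives the robot as it stands. The module is installed in compiled form; this text tells all that it offers.
- The arm moves only by the shell command python3 -m inch 'ROWS' [FORCE]. ROWS is JSON, a list of rows, each a list of 5 numbers: the opening, from 0 (shut) to 1 (fully open), then the shift along the world's x, y, z in mm, then the turn about the world's z in degrees. In form: [[fingers, dx, dy, dz, spin], ...]. A call has 1 to 8 rows; each row is the pose to reach, as a shift and turn from the pose commanded when the call began; what a row does not reach only later rows make up. A row lasts 1/8 s, in which the tool goes at most 62.5 mm and 10.7 degrees, less where a joint would pass 70% of its speed; a pose out of reach is approached as far as the arm can. A call with a gripper value outside its range is refused whole. The fingers move at their own pace and stop on an object; FORCE is the grip in N (left out, the last holds). Time passes only in rows, so rows that repeat a pose let the fingers close. It gives the time, the measured TCP pose, the force and the opening at its end, in the units of the state.
- state(): the state, without advancing time (a new reading comes with each control period).
- camera(name): name is "scene" or "top" or "wrist"; returns a dict with "color" (384x512x3 uint8, red, green, blue), "range_z" (384x512 float32, m along the optical axis (not along the pixel's ray), 0 where there is no reading), "fx", "fy", "cx", "cy" (pixels), "eye" and "rotation" of the camera in the world; the wrist camera has in their place "tool_from_camera" (4x4, takes a point from camera to tool coordinates, whose origin is the TCP and whose axes are the tool frame's). Camera axes: x right, y down, z forward; pixel columns grow to the right and rows downward; lengths in m; the calibration is good to about 2 mm. A picture is of the moment at which its call begins: read the wrist's pose just before it.
- sign_off(): hands the job in, once; it reports no verdict.
The state is a dict: "time_s": time; "joint_pos": joint angles; "joint_vel": joint speeds; "joint_efforts": joint torques, N m; "tcp_pos": TCP position; "eef_rot": TCP orientation; "force": force on the tool from outside, world axes, zero at the start; "ft_torque": the same for the moment, N m; "gripper_width": finger opening in m.
Only numpy, scipy, OpenCV 4.12 (cv2) and the standard library are available. Lean on these libraries where they do the work, as an engineer would, in place of code of your own. Each camera call takes 0.05 s, during which the arm holds its last target. There are 200 camera calls.

## Working session

There is one attempt and no reset: what is moved stays moved. The work goes in short steps, Python scripts to look and compute and a shell command to move; the robot and the scene stay as the last step left them, time stands still between calls to the robot, and variables do not carry over. Pictures are saved under pics/ and viewed, about 8 in all and at most 12, crops included, and the job is handed in when it is done.

```bash
mkdir -p pics; cat > h.py <<'E'
import numpy as np, cv2
from rig import state, camera
def save(n,c): cv2.imwrite(f'pics/{n}.png', cv2.cvtColor(c['color'],cv2.COLOR_RGB2BGR))
def cloud(c):
    v,u=np.mgrid[:384,:512]; z=c['range_z']
    p=np.stack([(u-c['cx'])/c['fx']*z,(v-c['cy'])/c['fy']*z,z],-1)
    return p@np.array(c['rotation']).T+np.array(c['eye'])
def ray(c,u,v,h):
    d=np.array(c['rotation'])@np.array([(u-c['cx'])/c['fx'],(v-c['cy'])/c['fy'],1]); e=np.array(c['eye'])
    return e+d*(h-e[2])/d[2]
E
python3 - <<'E'
from h import *
import pickle
cs={n:camera(n) for n in('scene','top')}
pickle.dump(cs,open('c0.pkl','wb'))
im=[]
for n,c in cs.items(): save(n+'0',c); print(n,c['fx'],c['cx'],c['cy'],c['eye'],np.round(c['rotation'],3).tolist())
s=state();print(s)
E
```

```text
scene 408.45376268875015 260.19748429776774 186.1702108272451 [ 1.25505057 -0.50239764  0.63893717] [-0.419, 0.778, 0.413, -0.219]
top 404.5205343594447 256.7229817490001 185.3883958901954 [ 0.55711988 -0.06707873  1.19132866] [-0.017, 0.712, -0.701, 0.018]
{'time_s': 0.1, 'joint_pos': array([-1.23021755,  0.41184677, -0.01271245,  1.5969806 ,  0.00560854,
        1.1343005 , -0.0821913 ]), 'joint_vel': array([ 0.00175791, -0.00241632, -0.00073037, -0.00424333, -0.00110578,
       -0.00211916, -0.00044378]), 'joint_efforts': array([ 2.01304676e-03, -6.01831698e+01,  6.83975201e-01, -3.00089908e+01,
        1.40473861e-02,  6.36594021e-03,  5.78777713e-05]), 'tcp_pos': array([0.24828623, 0.57306685, 0.23051214]), 'eef_rot': array([ 0.69232291,  0.14298232,  0.69245887, -0.1440339 ]), 'force': array([ 0.67048217, -0.10306551, -0.37970542]), 'ft_torque': array([0.01112036, 0.00943755, 0.00278328]), 'gripper_width': 0.0854114338381928}
```

Rotation is a quaternion; convert it.

```bash
cat >> h.py <<'E'
from scipy.spatial.transform import Rotation as R
def Rm(q): return R.from_quat(np.roll(q,-1)).as_matrix()
_cam=camera
def camera(n):
    c=_cam(n)
    if 'rotation' in c: c['rotation']=Rm(c['rotation'])
    return c
E
python3 - <<'E'
import cv2,numpy as np
a=cv2.imread('pics/scene0.png');b=cv2.imread('pics/top0.png')
cv2.imwrite('pics/s1.png',cv2.resize(a,(768,576)));cv2.imwrite('pics/t1.png',cv2.resize(b,(768,576)))
E
```

```text
(no output)
```

View pics/s1.png

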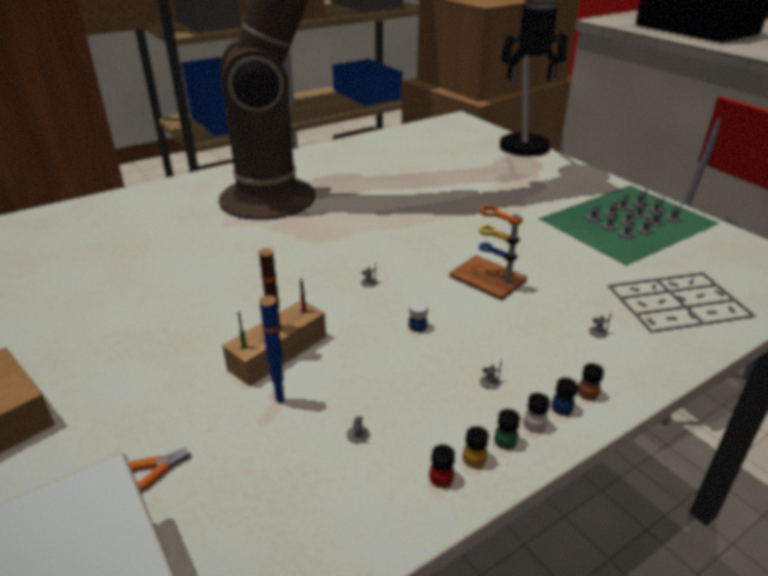

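View pics/t1.png

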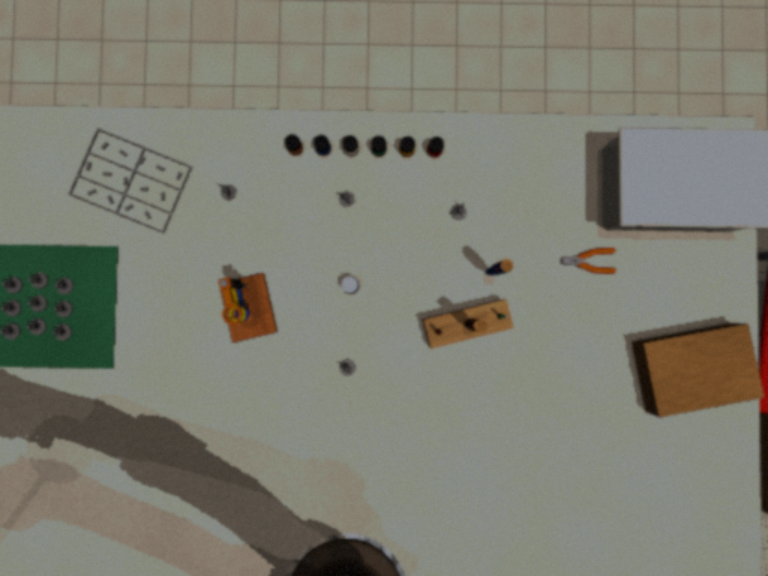

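The scene view shows the dark handle in the block at about (268,270), with a blue look-alike standing in front of it at (272,350) and the stand at (490,260). In the top view the block is at (467,322), the look-alike at (500,267) and the stand at (245,307). Next I measure these with depth.

```bash
python3 - <<'E'
from h import *
import pickle
cs=pickle.load(open('c0.pkl','rb'))
for n,c in cs.items():
    c['rotation']=Rm(c['rotation']); P=cloud(c); hsv=cv2.cvtColor(c['color'],cv2.COLOR_RGB2HSV)
    H,S,V=[hsv[...,i].astype(int) for i in range(3)]; c['P']=P; ok=c['range_z']>0
    x,y,z=P[...,0],P[...,1],P[...,2]
    print(n,'table z',np.median(z[ok&(abs(x-.5)<.1)&(abs(y)<.05)]))
    if n=='top':
        b=ray(c,311,215,.05); print('block guess',b)
        near=ok&(np.hypot(x-b[0],y-b[1])<.12)
        m=near&(abs(z-.05)<.008)&(S>60); q=P[m][:,:2].astype(np.float32); print('block',len(q),cv2.minAreaRect(q))
        s=ray(c,163,204,.012); print('stand guess',s)
        m=ok&(np.hypot(x-s[0],y-s[1])<.13)&(abs(z-.012)<.006)&(S>90)&(H<20); q=P[m][:,:2].astype(np.float32); print('base',len(q),cv2.minAreaRect(q))
        # handle tops
        m=ok&(np.hypot(x-b[0],y-b[1])<.2)&(z>.16)&(z<.24)
        k,l=cv2.connectedComponents(m.astype(np.uint8))
        for i in range(1,k):
            q=P[l==i]; print('tall',len(q),q.mean(0),q[:,2].max(), np.median(c['color'][l==i],0), np.argwhere(l==i).mean(0))
        for i,nm in((0,'hsv'),): pass
        b0,s0=b,s
    ms=ok&(np.hypot(x-s0[0],y-s0[1])<.13)&(z>.05)&(S>90)
    for nm,lo,hi in(('orange',3,14),('yellow',18,35),('blue',100,130)):
        q=P[ms&(H>=lo)&(H<=hi)]
        if len(q): print(nm,len(q),np.median(q,0),np.percentile(q[:,2],[5,50,95]))
    if n=='scene':
        m=ok&(np.hypot(x-b0[0],y-b0[1])<.06)&(z>.07); k,l,st,ce=cv2.connectedComponentsWithStats(m.astype(np.uint8))
        for i in range(1,k): q=P[l==i]; print('scene tall',len(q),q.mean(0),q[:,2].max(),np.median(c['color'][l==i],0))
E
```

```text
scene table z -0.003202669318949969Traceback (most recent call last):
  File "<stdin>", line 22, in <module>
NameError: name 's0' is not defined
```

```bash
python3 - <<'E'
from h import *
import pickle
cs=pickle.load(open('c0.pkl','rb'))
for n in('top','scene'):
    c=cs[n]
    c['rotation']=Rm(c['rotation']); P=cloud(c); hsv=cv2.cvtColor(c['color'],cv2.COLOR_RGB2HSV)
    H,S,V=[hsv[...,i].astype(int) for i in range(3)]; ok=c['range_z']>0
    x,y,z=P[...,0],P[...,1],P[...,2]
    print(n,'table z',np.median(z[ok&(abs(x-.5)<.1)&(abs(y)<.05)]))
    if n=='top':
        b=ray(c,311,215,.05); print('block guess',b)
        near=ok&(np.hypot(x-b[0],y-b[1])<.12)
        m=near&(abs(z-.05)<.008)&(S>60); q=P[m][:,:2].astype(np.float32); print('block',len(q),cv2.minAreaRect(q))
        s=ray(c,163,204,.012); print('stand guess',s)
        m=ok&(np.hypot(x-s[0],y-s[1])<.13)&(abs(z-.012)<.006)&(S>90)&(H<20); q=P[m][:,:2].astype(np.float32); print('base',len(q),cv2.minAreaRect(q))
        m=ok&(np.hypot(x-b[0],y-b[1])<.2)&(z>.16)&(z<.24)
        k,l=cv2.connectedComponents(m.astype(np.uint8))
        for i in range(1,k):
            q=P[l==i]; print('tall',len(q),q.mean(0),q[:,2].max(), np.median(c['color'][l==i],0), np.argwhere(l==i).mean(0))
        b0,s0=b,s
    ms=ok&(np.hypot(x-s0[0],y-s0[1])<.13)&(z>.05)&(S>90)
    for nm,lo,hi in(('orange',3,14),('yellow',18,35),('blue',100,130)):
        q=P[ms&(H>=lo)&(H<=hi)]
        if len(q): print(nm,len(q),np.median(q,0),np.percentile(q[:,2],[5,50,95]))
    if n=='scene':
        m=ok&(np.hypot(x-b0[0],y-b0[1])<.06)&(z>.07); k,l=cv2.connectedComponents(m.astype(np.uint8))
        for i in range(1,k): q=P[l==i]; print('scene tall',len(q),q.mean(0),q[:,2].max(),np.median(c['color'][l==i],0))
E
```

```text
top table z 0.0008945000124768177
block guess [ 0.5324556  -0.22317214  0.05      ]
block 1010 ((0.5596796870231628, -0.2175939977169037), (0.11593052744865417, 0.16049927473068237), 15.258243560791016)
stand guess [0.55698891 0.20277785 0.012     ]
base 869 ((0.5551583766937256, 0.1978878378868103), (0.11904697120189667, 0.09026128053665161), 13.978349685668945)
tall 74 [ 0.63113337 -0.26883184  0.17963564] 0.18537123033314074 [113.   75.5  39. ] [177.06756757 336.60810811]
tall 75 [ 0.53119423 -0.22366056  0.18666228] 0.19479223653153122 [113.  75.  37.] [216.82666667 318.73333333]
orange 136 [0.56943357 0.20378462 0.14503954] [0.0725471  0.14503954 0.15001981]
yellow 95 [0.55404109 0.19995492 0.10484427] [0.08890495 0.10484427 0.13937549]
blue 30 [0.57341446 0.19825818 0.07013483] [0.06749517 0.07013483 0.07413314]
scene table z -0.003202669318949969
orange 140 [0.56711331 0.20224123 0.14048934] [0.13607236 0.14048934 0.14436843]
yellow 86 [0.55727411 0.20036771 0.10084367] [0.09676456 0.10084367 0.1030487 ]
blue 48 [0.55727508 0.19963591 0.06606811] [0.06029585 0.06606811 0.0677032 ]
scene tall 340 [ 0.53902927 -0.22583664  0.15072298] 0.188255357440554 [59. 39. 29.]
scene tall 37 [ 0.51950213 -0.1675585   0.08899802] 0.11212193893004085 [96. 90. 80.]
scene tall 3 [ 0.54747828 -0.28027442  0.10538079] 0.10674396114286067 [126. 126. 117.]
scene tall 2 [ 0.54661208 -0.27975758  0.08958068] 0.09056938214603061 [132.5 133.5 122.5]
scene tall 1 [ 0.54785845 -0.28103853  0.0840137 ] 0.08401370152241827 [113. 115. 105.]
scene tall 1 [ 0.54543974 -0.27878072  0.07586443] 0.07586443341833393 [ 99. 109.  89.]
scene tall 2 [ 0.55016927 -0.27894389  0.07202225] 0.07231738881512584 [111.5  89.5  59. ]
```

```bash
python3 - <<'E'
from h import *
s=state();M=Rm(s['eef_rot']);print(np.round(M,3)); c=camera('wrist');print(np.round(c['tool_from_camera'],3),c['fx'],c['cx'],c['cy'])
y=M[:,1];print('tool y yaw deg',np.degrees(np.arctan2(y[1],y[0])))
cs=[np.array([.5312,-.2237]),np.array([.5195,-.1676]),np.array([.5472,-.2803])]
d=cs[1]-cs[2];print('block y yaw-90:',np.degrees(np.arctan2(d[1],d[0]))-90)
E
```

```text
[[-0.     0.397  0.918]
 [-0.001  0.918 -0.397]
 [-1.    -0.001  0.   ]]
[[-0.    -0.281  0.96  -0.142]
 [ 1.    -0.001  0.     0.001]
 [ 0.     0.96   0.281 -0.072]
 [ 0.     0.     0.     1.   ]] 286.1490934399627 254.50755350733115 186.40726499490006
tool y yaw deg 66.58081767329534
block y yaw-90: 13.808737911091484
```

```bash
python3 -m inch '[[0.6,20,-30,50,-6],[0.6,60,-75,60,-15],[0.6,105,-130,60,-24],[0.6,155,-190,60,-33],[0.6,205,-250,60,-42],[0.6,255,-310,60,-52],[0.6,300,-365,60,-52.6],[0.6,307,-375,60,-52.6]]'
python3 -m inch '[[0.6,0,0,0,0],[0.6,0,0,0,0]]'
python3 - <<'E'
from h import *
import pickle
s=state();c=camera('wrist');pickle.dump((s,c),open('w1.pkl','wb'));save('w1',c)
E
```

```text
time_s: 1.15
tcp_pos: [0.5478, 0.2076, 0.2913]
eef_rot: [0.557, 0.435, 0.557, -0.435]
force: [0.5, 1.1, -0.3]
gripper_width: 0.0512
time_s: 1.4
tcp_pos: [0.5466, 0.2093, 0.2909]
eef_rot: [0.557, 0.435, 0.557, -0.436]
force: [-0.1, 1.0, 0.2]
gripper_width: 0.0514
```

View pics/w1.png

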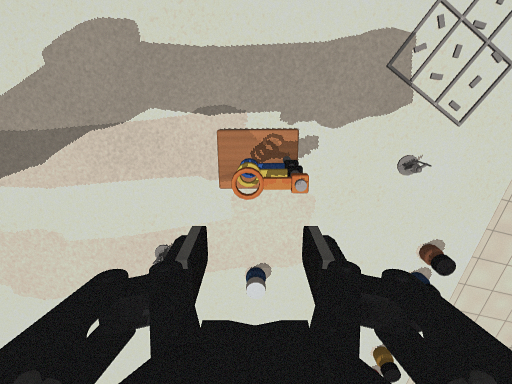

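The wrist view shows the orange ring at (247,183), the post at (300,184) and the paint pot at (256,280). The jaws are parallel to the stand's x. I'll measure the ring axis.

```bash
cat >> h.py <<'E'
def wcam(s,c):
    T=np.array(c['tool_from_camera']); M=Rm(s['eef_rot']); c['rotation']=M@T[:3,:3]; c['eye']=np.array(s['tcp_pos'])+M@T[:3,3]; return c
E
python3 - <<'E'
from h import *
import pickle
s,c=pickle.load(open('w1.pkl','rb')); wcam(s,c); P=cloud(c)
hsv=cv2.cvtColor(c['color'],cv2.COLOR_RGB2HSV);H,S,V=[hsv[...,i].astype(int) for i in range(3)]
z=P[...,2]; m=(abs(z-.145)<.015)&(H<20)&(S>120); m[:150]=0;m[215:]=0;m[:,:215]=0;m[:,330:]=0
m=cv2.morphologyEx(m.astype(np.uint8),cv2.MORPH_CLOSE,np.ones((2,2)))
print('n',m.sum(),'z',np.median(z[m>0]))
cn,h=cv2.findContours(m,cv2.RETR_CCOMP,cv2.CHAIN_APPROX_NONE)
for k,q in enumerate(cn):
    if len(q)<8: continue
    if h[0][k][3]>=0:
        e=cv2.fitEllipse(q); print('hole',e,ray(c,*e[0],.145), 'size mm',e[1][0]/c['fx']*(c['eye'][2]-.145)*1000)
    else:
        pts=q[:,0,:].astype(float); w=np.array([ray(c,u,v,.145)[:2] for u,v in pts]); 
        # outer circle: left part only
        sel=pts[:,0]<255; A=np.c_[2*w[sel],np.ones(sel.sum())]; r=np.linalg.lstsq(A,(w[sel]**2).sum(1),rcond=None)[0]
        print('outer',len(q),r[:2],'R',np.sqrt(r[2]+r[0]**2+r[1]**2)); print('rect',cv2.minAreaRect(w.astype(np.float32)))
pp=P[(abs(P[...,2]-.152)<.006)&(S<60)&(np.hypot(P[...,0]-.608,P[...,1]-.212)<.02)];print('post',len(pp),pp.mean(0) if len(pp) else '')
m=(abs(z-.012)<.006)&(H<20)&(S>80)&(np.hypot(P[...,0]-.555,P[...,1]-.2)<.1); q=P[m][:,:2].astype(np.float32);print('base',cv2.minAreaRect(q))
E
```

```text
n 997 z 0.14465769838957654
outer 188 [0.54240806 0.19836177] R 0.0169674481736742
rect ((0.5639850497245789, 0.20680075883865356), (0.08057033270597458, 0.03480991721153259), 20.960960388183594)
hole ((301.3992004394531, 186.0438995361328), (13.042559623718262, 13.931734085083008), 161.89601135253906) [0.59676339 0.20981775 0.145     ] size mm 13.145078915698363
hole ((248.27963256835938, 184.00680541992188), (22.32758140563965, 23.871566772460938), 99.21974182128906) [0.54213041 0.1985492  0.145     ] size mm 22.50308436697338
post 113 [0.59413714 0.21180007 0.15143705]
base ((0.5526586771011353, 0.20133072137832642), (0.11928682774305344, 0.08919478952884674), 14.390250205993652)
```

```bash
python3 -m inch '[[0.6,-2,-35,0,0],[0.6,-4,-90,0,0],[0.6,-6,-145,0,0],[0.6,-8,-200,0,0],[0.6,-10,-255,0,0],[0.6,-12,-310,0,0],[0.6,-14,-365,0,0],[0.6,-15,-410,0,0]]'
python3 -m inch '[[0.6,0,-20,0,0],[0.6,0,-20,0,0],[0.6,0,-20,0,0]]'
python3 - <<'E'
from h import *
import pickle
s=state();c=camera('wrist');pickle.dump((s,c),open('w2.pkl','wb'));save('w2',c)
E
```

```text
time_s: 2.45
tcp_pos: [0.532, -0.2011, 0.2915]
eef_rot: [0.558, 0.435, 0.558, -0.435]
force: [0.9, 0.0, -0.3]
gripper_width: 0.051
time_s: 2.82
tcp_pos: [0.5325, -0.2185, 0.2911]
eef_rot: [0.557, 0.435, 0.558, -0.434]
force: [0.2, 0.4, 0.1]
gripper_width: 0.0511
```

View pics/w2.png

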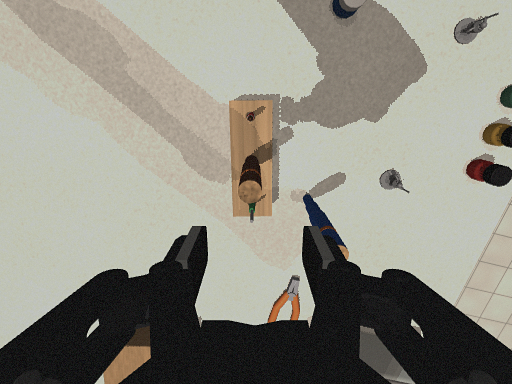

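The dark handle's top disc is at about (250,188), with the needle file (green) at (251,212) and the brush at (250,117). The look-alike is at (335,245), beyond the right finger.

```bash
python3 - <<'E'
from h import *
import pickle
s,c=pickle.load(open('w2.pkl','rb')); wcam(s,c); P=cloud(c); z=P[...,2]
m=((z>.178)&(z<.2)).astype(np.uint8); m[:,:225]=0;m[:,275:]=0;m[:165]=0;m[210:]=0
m=cv2.morphologyEx(m,cv2.MORPH_OPEN,np.ones((3,3)))
cn,_=cv2.findContours(m,cv2.RETR_EXTERNAL,cv2.CHAIN_APPROX_NONE); q=max(cn,key=cv2.contourArea)
e=cv2.fitEllipse(q); zt=np.median(z[m>0]); p=ray(c,*e[0],.1885)
print(e,'z',zt,'dia',e[1][0]/c['fx']*(c['eye'][2]-.1885),'top',p,'depth centroid',P[m>0].mean(0)); print('tcp',s['tcp_pos'])
M=Rm(s['eef_rot']); print('tool offset of top',M.T@(p-s['tcp_pos'])); y=M[:,1]; print('yaw',np.degrees(np.arctan2(y[1],y[0])))
m=(abs(z-.05)<.006)&(np.hypot(P[...,0]-.531,P[...,1]+.224)<.1);print('block',cv2.minAreaRect(P[m][:,:2].astype(np.float32)))
E
```

```text
((249.611328125, 190.09597778320312), (23.351762771606445, 25.127073287963867), 12.4848051071167) z 0.1885586144289573 dia 0.0200081096605411 top [ 0.52864811 -0.22227744  0.1885    ] depth centroid [ 0.52867834 -0.22243801  0.18804284]
tcp [ 0.53248191 -0.21850807  0.291105  ]
tool offset of top [ 0.10260109 -0.00465393  0.00283688]
yaw 14.14250872131851
block ((0.552647054195404, -0.21625474095344543), (0.10919791460037231, 0.15992368757724762), 16.4311580657959)
```

```bash
python3 -m inch '[[0.6,-4,-4,-20,0],[0.6,-4,-4,-60,0],[0.6,-4,-4,-100,0],[0.6,-4,-4,-130,0],[0.6,-4,-4,-137,0],[0.6,-4,-4,-137,0],[0.6,-4,-4,-137,0]]' 40
python3 -m inch '[[0,0,0,0,0],[0,0,0,0,0],[0,0,0,0,0],[0,0,0,0,0],[0,0,0,0,0],[0,0,0,0,0]]' 40
```

```text
time_s: 3.75
tcp_pos: [0.5289, -0.2249, 0.1557]
eef_rot: [0.558, 0.436, 0.557, -0.435]
force: [0.9, -0.3, 0.7]
gripper_width: 0.0512
time_s: 4.5
tcp_pos: [0.5286, -0.2251, 0.155]
eef_rot: [0.558, 0.436, 0.557, -0.435]
force: [0.5, -0.0, 6.0]
gripper_width: 0.0208
```

```bash
python3 -m inch '[[0,0,0,10,0],[0,0,0,30,0],[0,0,0,60,0],[0,0,0,95,0],[0,0,0,130,0],[0,0,0,155,0],[0,0,0,160,0],[0,0,0,160,0]]'
python3 -m inch '[[0,0,0,0,0],[0,0,0,0,0]]'
python3 - <<'E'
from h import *
import pickle
s=state();c=camera('wrist');t=camera('scene');pickle.dump((s,c,t),open('w3.pkl','wb'))
b=c['color'][150:384,130:380]; a=t['color'][60:300,90:340]
im=np.hstack([cv2.resize(b,(400,374)),cv2.resize(a,(400,374))]); cv2.imwrite('pics/w3.png',im[...,::-1]); print(s['force'],s['ft_torque'],s['gripper_width'])
E
```

```text
time_s: 5.5
tcp_pos: [0.5275, -0.2247, 0.3136]
eef_rot: [0.557, 0.435, 0.557, -0.436]
force: [0.0, -0.3, -2.2]
gripper_width: 0.0205
time_s: 5.75
tcp_pos: [0.5275, -0.2247, 0.3133]
eef_rot: [0.557, 0.435, 0.558, -0.436]
force: [0.6, 0.1, -1.1]
gripper_width: 0.0211
[ 0.5986865   0.07388667 -1.13498726] [ 0.04107517 -0.03136466 -0.00610985] 0.02114164756247535
```

View pics/w3.png

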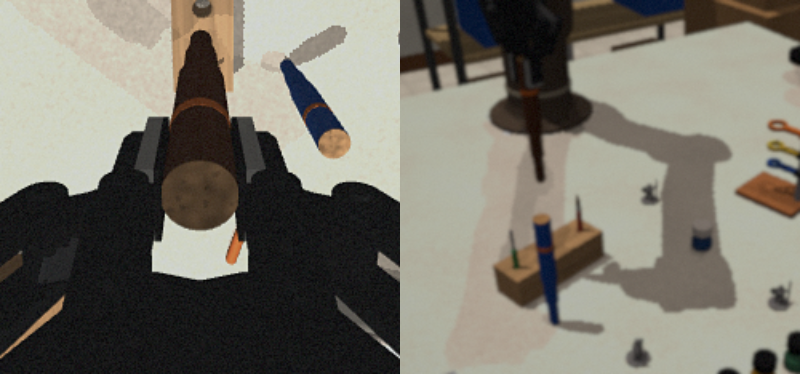

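The handle is out, gripped and upright. In the left panel its top disc is at (200,195) and its foot at (201,35). In the right panel the block still holds both small tools. I'll measure the handle's offset and tilt in the tool frame.

```bash
cat >> h.py <<'E'
from scipy.optimize import least_squares
def inhand(c):
    T=np.array(c['tool_from_camera']); v,u=np.mgrid[:384,:512]; zz=c['range_z']
    p=np.stack([(u-c['cx'])/c['fx']*zz,(v-c['cy'])/c['fy']*zz,zz],-1)@T[:3,:3].T+T[:3,3]
    x,y,z=p[...,0],p[...,1],p[...,2]; V=c['color'].max(-1)
    m=((zz>0)&(abs(y)<.02)&(abs(z)<.03)&(x>-.045)&(x<.17)&(abs(u-254)<35)).astype(np.uint8)
    # top disc
    t=((m>0)&(x<-.025)).astype(np.uint8); t=cv2.morphologyEx(t,cv2.MORPH_OPEN,np.ones((3,3)))
    n,l,st,_=cv2.connectedComponentsWithStats(t); k=1+np.argmax(st[1:,4]); q,_=cv2.findContours((l==k).astype(np.uint8),0,1)
    e=cv2.fitEllipse(max(q,key=len)); xt=np.median(x[l==k])
    d=T[:3,:3]@np.array([(e[0][0]-c['cx'])/c['fx'],(e[0][1]-c['cy'])/c['fy'],1]); o=T[:3,3]; top=o+d*(xt-o[0])/d[0]
    b=(m>0)&(x>.012); q=p[b]
    def f(a): 
        s=q[:,0]-xt; r=np.where(s>139,.007,0); r=np.where(s>.139,.007,np.where(s>.099,.009,.011))
        return np.hypot(q[:,1]-a[0]-a[1]*s,q[:,2]-a[2]-a[3]*s)-r
    r=least_squares(f,[0,0,0,0],loss='soft_l1',f_scale=.001)
    a=r.x; print('top disc',e,'tool',top,'n',len(q),'rms',np.sqrt((r.fun**2).mean()))
    print('axis top yz',a[0],a[2],'tilt',a[1],a[3],'foot yz',a[0]+.18*a[1],a[2]+.18*a[3],'xmax',q[:,0].max()); return top,a
E
python3 - <<'E'
from h import *
import pickle
s,c,t=pickle.load(open('w3.pkl','rb')); inhand(c)
s1,c1=pickle.load(open('w1.pkl','rb')); M=Rm(s1['eef_rot']); print('ring in tool frame at w1',M.T@(np.array([.5422,.1985,.145])-s1['tcp_pos']))
M=Rm(s['eef_rot']); print(np.round(M,4), s['tcp_pos'])
E
```

```text
top disc ((254.2692413330078, 269.2706298828125), (62.9736213684082, 73.0324478149414), 91.92191314697266) tool [-0.03342135 -0.00040245 -0.00296299] n 1020 rms 0.00019917929743057652
axis top yz -0.00039958331982985364 -0.0008551650538779301 tilt 0.004080797922994342 -0.0017375011025321948 foot yz 0.0003349603063091279 -0.0011679152523337252 xmax 0.14230746093218855
ring in tool frame at w1 [ 0.14588577 -0.00673184  0.00951092]
[[-1.700e-03  9.704e-01  2.415e-01]
 [ 3.000e-04  2.415e-01 -9.704e-01]
 [-1.000e+00 -1.600e-03 -7.000e-04]] [ 0.52754406 -0.22473903  0.313298  ]
```

```bash
python3 -m inch '[[0,1,25,5,0],[0,3,75,10,0],[0,5,130,10,0],[0,7,185,10,0],[0,9,240,10,0],[0,11,295,10,0],[0,13,345,10,0],[0,14,380,10,0]]'
python3 -m inch '[[0,0,20,0,0],[0,0,35,-3,0],[0,0.7,42,-7,0],[0,0.7,42,-10,0],[0,0.7,42,-10,0],[0,0.7,42,-10,0]]'
python3 - <<'E'
from h import *
import pickle
s=state();c=camera('wrist');pickle.dump((s,c),open('w4.pkl','wb'))
cv2.imwrite('pics/w4.png',cv2.resize(c['color'][110:310,150:360],None,fx=3,fy=3)[...,::-1]); inhand(c); print(s['tcp_pos'],s['force'])
E
```

```text
time_s: 6.85
tcp_pos: [0.5415, 0.158, 0.3239]
eef_rot: [0.557, 0.435, 0.558, -0.435]
force: [0.5, -0.5, -1.5]
gripper_width: 0.0212
time_s: 7.6
tcp_pos: [0.5429, 0.1962, 0.3145]
eef_rot: [0.557, 0.436, 0.557, -0.436]
force: [0.9, -0.3, -1.9]
gripper_width: 0.0208
top disc ((254.20614624023438, 269.2880554199219), (61.844337463378906, 74.71903228759766), 89.90531921386719) tool [-0.03343279 -0.000431   -0.00296107] n 1228 rms 0.003413767820201249
axis top yz -0.000502269148619004 -0.00016480482065943267 tilt 0.005288513917337912 -0.010032707489435284 foot yz 0.00044966335650182014 -0.001970692168757784 xmax 0.16998960716715422
[0.54285335 0.19623769 0.31452186] [ 0.90560654 -0.25958705 -1.91901793]
```

View pics/w4.png

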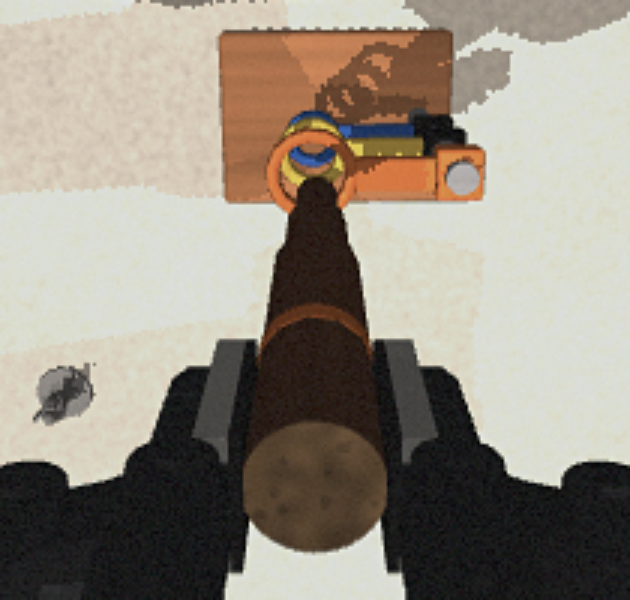

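The crop shows the foot at (319,186), just above the lower half of the orange ring, whose centre is near (311,172). Yellow and blue are visible through the bore. I'll refit the ring from its visible orange arc, in the same frame as the foot.

```bash
cat > ring.py <<'E'
from h import *
import pickle,sys
s,c=pickle.load(open(sys.argv[1],'rb')); T=np.array(c['tool_from_camera']); M=Rm(s['eef_rot']); wcam(s,c); P=cloud(c)
hsv=cv2.cvtColor(c['color'],cv2.COLOR_RGB2HSV);H,S,V=[hsv[...,i].astype(int) for i in range(3)]
m=((abs(P[...,2]-.145)<.006)&(H<20)&(S>120)&(V>110)&(np.hypot(P[...,0]-.542,P[...,1]-.1985)<.022)).astype(np.uint8)
v,u=np.nonzero(m); w=np.array([ray(c,a,b,.145)[:2] for a,b in zip(u,v)])
# annulus 12.5..17.5 mm: fit centre to pixel distances being inside the annulus
f=lambda a:(lambda r:np.maximum(r-.0175,0)+np.maximum(.0125-r,0))(np.hypot(*(w-a).T))
ang=np.arctan2(w[:,1]-.1985,w[:,0]-.5422); sel=(abs(np.degrees(ang)-14)>35)
w=w[sel]; r=least_squares(f,[.5422,.1985]); print('n',len(w),'annulus centre',r.x,'cost',np.sqrt((r.fun**2).mean()))
cn,_=cv2.findContours(m,0,1); q=max(cn,key=len)[:,0]; q=np.array([ray(c,a,b,.145)[:2] for a,b in q]); rr=np.hypot(*(q-r.x).T); an=np.degrees(np.arctan2(q[:,1]-r.x[1],q[:,0]-r.x[0]))
k=(rr>.0155)&(abs(an-14)>35); o=q[k]; g=least_squares(lambda a:np.hypot(*(o-a).T)-.0172,[.5422,.1985]);print('outer',k.sum(),g.x,np.sqrt((g.fun**2).mean()))
print('foot world', s['tcp_pos']+M@np.array([.1466,.0003,-.0012]))
E
python3 ring.py w1.pkl; python3 ring.py w4.pkl
```

```text
n 298 annulus centre [0.54111543 0.19861456] cost 3.801337279778261e-05
outer 71 [0.54130124 0.19863235] 0.0008433285333705761
foot world [0.54644078 0.21059062 0.14428339]
n 213 annulus centre [0.54143774 0.19828745] cost 5.0025988625634736e-05
outer 51 [0.54168804 0.19785967] 0.0006108134713798246
foot world [0.54291205 0.1974712  0.16792185]
```

```bash
python3 -m inch '[[0,-1,0.8,0,0],[0,-1,0.8,-10,0],[0,-1,0.8,-20,0],[0,-1,0.8,-30,0],[0,-1,0.8,-40,0],[0,-1,0.8,-48,0],[0,-1,0.8,-52,0],[0,-1,0.8,-52,0]]'
python3 -m inch '[[0,0,0,-5,0],[0,0,0,-10,0],[0,0,0,-15,0],[0,0,0,-20,0],[0,0,0,-25,0],[0,0,0,-28,0],[0,0,0,-28,0]]'
```

```text
time_s: 8.65
tcp_pos: [0.5416, 0.1979, 0.2621]
eef_rot: [0.557, 0.435, 0.557, -0.436]
force: [1.0, -0.3, -1.5]
gripper_width: 0.0206
time_s: 9.52
tcp_pos: [0.5415, 0.1978, 0.234]
eef_rot: [0.557, 0.435, 0.557, -0.436]
force: [-0.3, 0.7, -1.9]
gripper_width: 0.0207
```

```bash
python3 -m inch '[[0,0.2,-0.5,-3,0],[0,0.2,-0.5,-6,0],[0,0.2,-0.5,-9,0],[0,0.2,-0.5,-12,0],[0,0.2,-0.5,-15,0],[0,0.2,-0.5,-17,0],[0,0.2,-0.5,-17,0]]'
python3 -m inch '[[0,0,0,-1,0],[0,0,0,-2,0],[0,0,0,-3,0],[0,0,0,-4,0],[0,0,0,-4,0]]'
```

```text
time_s: 10.4
tcp_pos: [0.5417, 0.1974, 0.2171]
eef_rot: [0.557, 0.435, 0.557, -0.436]
force: [-0.5, -0.2, -2.0]
gripper_width: 0.0208
time_s: 11.02
tcp_pos: [0.5418, 0.1974, 0.2132]
eef_rot: [0.557, 0.435, 0.557, -0.435]
force: [-0.6, 0.9, -2.5]
gripper_width: 0.0207
```

```bash
python3 -m inch '[[0,0,0,-1,0],[0,0,0,-2,0],[0,0,0,-3,0],[0,0,0,-4,0],[0,0,0,-4,0]]'
python3 -m inch '[[0,0,0,-1,0],[0,0,0,-2,0],[0,0,0,-2,0]]'
```

```text
time_s: 11.65
tcp_pos: [0.5418, 0.1974, 0.2092]
eef_rot: [0.557, 0.435, 0.557, -0.435]
force: [-0.1, 0.8, -0.9]
gripper_width: 0.021
time_s: 12.02
tcp_pos: [0.5418, 0.1974, 0.2072]
eef_rot: [0.557, 0.435, 0.557, -0.435]
force: [-0.6, 0.8, -1.4]
gripper_width: 0.0211
```

```bash
python3 - <<'E'
from h import *
s=state();print(s['tcp_pos'],s['force'])
c=camera('scene');m=c['color'][115:200,300:360]; cv2.imwrite('pics/s5.png',cv2.resize(m,None,fx=7,fy=7,interpolation=2)[...,::-1])
E
```

```text
[0.54176858 0.19740803 0.20719485] [-0.601179    0.78383988 -1.38032855]
```

View pics/s5.png

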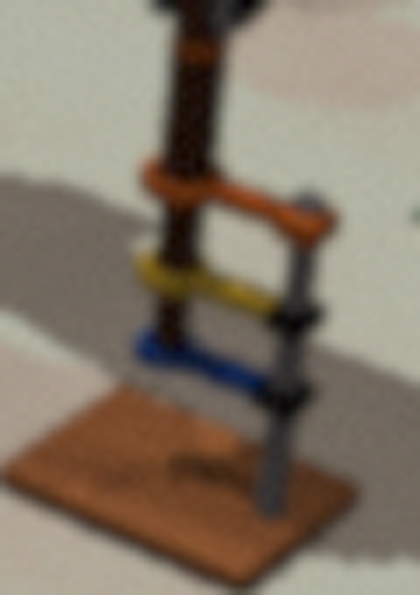

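The foot is through the orange and yellow rings, and either in the blue one or just at it (175,350). No contact force yet, so I continue in small steps.

```bash
python3 -m inch '[[0,0,0,-1,0],[0,0,0,-2,0],[0,0,0,-3,0],[0,0,0,-3,0]]'
python3 -m inch '[[0,0,0,-1,0],[0,0,0,-2,0],[0,0,0,-3,0],[0,0,0,-3,0]]'
python3 -c "
from rig import state; print(state()['force'])"
```

```text
time_s: 12.58
tcp_pos: [0.5418, 0.1974, 0.2042]
eef_rot: [0.557, 0.435, 0.557, -0.435]
force: [0.1, 0.8, -1.8]
gripper_width: 0.021
time_s: 13.08
tcp_pos: [0.5418, 0.1974, 0.2012]
eef_rot: [0.557, 0.435, 0.557, -0.435]
force: [0.7, 0.3, -2.0]
gripper_width: 0.0206
[ 0.68293491  0.34857966 -2.03338598]
```

```bash
for i in 1; do python3 -m inch '[[0,0,0,-1.5,0],[0,0,0,-3,0],[0,0,0,-4,0],[0,0,0,-4,0]]'; python3 -m inch '[[0,0,0,-1.5,0],[0,0,0,-3,0],[0,0,0,-4,0],[0,0,0,-4,0]]'; done
```

```text
time_s: 13.58
tcp_pos: [0.5418, 0.1974, 0.1972]
eef_rot: [0.557, 0.435, 0.557, -0.435]
force: [0.6, -0.6, -2.5]
gripper_width: 0.0206
time_s: 14.08
tcp_pos: [0.5418, 0.1974, 0.1932]
eef_rot: [0.557, 0.435, 0.557, -0.435]
force: [0.1, -0.5, -1.8]
gripper_width: 0.0211
```

```bash
python3 -m inch '[[0,0,0,-1.5,0],[0,0,0,-3,0],[0,0,0,-4,0],[0,0,0,-4,0]]'
```

```text
time_s: 14.58
tcp_pos: [0.5418, 0.1974, 0.1892]
eef_rot: [0.557, 0.435, 0.557, -0.435]
force: [0.4, 0.6, -0.8]
gripper_width: 0.0207
```

```bash
python3 -m inch '[[0,0,0,-1,0],[0,0,0,-2,0],[0,0,0,-2,0]]';python3 -m inch '[[0,0,0,-1,0],[0,0,0,-2,0],[0,0,0,-2,0]]'
```

```text
time_s: 14.95
tcp_pos: [0.5418, 0.1974, 0.1872]
eef_rot: [0.557, 0.435, 0.557, -0.435]
force: [-0.1, -0.4, -1.0]
gripper_width: 0.0209
time_s: 15.32
tcp_pos: [0.5418, 0.1974, 0.1852]
eef_rot: [0.557, 0.435, 0.557, -0.435]
force: [0.2, 0.3, -1.7]
gripper_width: 0.0205
```

```bash
python3 -m inch '[[0,0,0,-1,0],[0,0,0,-2,0],[0,0,0,-2,0]]'
```

```text
time_s: 15.7
tcp_pos: [0.5418, 0.1974, 0.1832]
eef_rot: [0.557, 0.435, 0.557, -0.435]
force: [1.1, 0.2, -1.3]
gripper_width: 0.021
```

```bash
python3 -m inch '[[0,0,0,-1,0],[0,0,0,-2,0],[0,0,0,-2,0]]'
```

```text
time_s: 16.08
tcp_pos: [0.5418, 0.1974, 0.1812]
eef_rot: [0.557, 0.435, 0.557, -0.435]
force: [-0.5, 0.2, -1.7]
gripper_width: 0.0207
```

```bash
python3 -m inch '[[0,0,0,-1,0],[0,0,0,-1.5,0],[0,0,0,-1.5,0]]'
```

```text
time_s: 16.45
tcp_pos: [0.5418, 0.1974, 0.1797]
eef_rot: [0.557, 0.435, 0.557, -0.435]
force: [0.8, -0.8, -1.2]
gripper_width: 0.0213
```

```bash
python3 -m inch '[[0,0,0,-1,0],[0,0,0,-1.5,0],[0,0,0,-1.5,0]]'
```

```text
time_s: 16.82
tcp_pos: [0.5418, 0.1974, 0.1783]
eef_rot: [0.557, 0.435, 0.557, -0.435]
force: [0.4, 0.2, -2.1]
gripper_width: 0.0207
```

```bash
python3 -m inch '[[0,0,0,-1,0],[0,0,0,-1.5,0],[0,0,0,-1.5,0]]'
```

```text
time_s: 17.2
tcp_pos: [0.5418, 0.1974, 0.1768]
eef_rot: [0.557, 0.435, 0.557, -0.435]
force: [-0.1, -0.0, -1.8]
gripper_width: 0.0209
```

```bash
python3 -m inch '[[0,0,0,-1,0],[0,0,0,-1.5,0],[0,0,0,-1.5,0]]'
```

```text
time_s: 17.58
tcp_pos: [0.5419, 0.1974, 0.1755]
eef_rot: [0.557, 0.436, 0.557, -0.435]
force: [-0.9, -0.5, -0.0]
gripper_width: 0.0206
```

```bash
python3 -m inch '[[0,0,0,-1,0],[0,0,0,-1.5,0],[0,0,0,-1.5,0]]'
```

```text
time_s: 17.95
tcp_pos: [0.542, 0.1974, 0.174]
eef_rot: [0.557, 0.436, 0.557, -0.435]
force: [0.6, -0.2, 2.8]
gripper_width: 0.021
```

```bash
python3 -m inch '[[0,0,0,-0.5,0],[0,0,0,-1,0],[0,0,0,-1,0]]'
```

```text
time_s: 18.32
tcp_pos: [0.542, 0.1974, 0.1731]
eef_rot: [0.557, 0.436, 0.557, -0.435]
force: [-2.0, -0.9, 5.4]
gripper_width: 0.0207
```

Contact: force is rising about 2.5 N per mm, and the load is now about 7 N. Hold it there.

```bash
python3 -m inch '[[0,0,0,0,0],[0,0,0,0,0],[0,0,0,0,0],[0,0,0,0,0]]'; python3 -m inch '[[0,0,0,0,0],[0,0,0,0,0]]'
python3 - <<'E'
from h import *
s=state();print(s['force']);c=camera('wrist');inhand(c)
c=camera('scene');cv2.imwrite('pics/s6.png',cv2.resize(c['color'][105:200,300:360],None,fx=6,fy=6,interpolation=2)[...,::-1])
E
```

```text
time_s: 18.82
tcp_pos: [0.542, 0.1974, 0.1731]
eef_rot: [0.557, 0.436, 0.557, -0.435]
force: [-2.1, -0.9, 6.0]
gripper_width: 0.0207
time_s: 19.08
tcp_pos: [0.542, 0.1974, 0.1731]
eef_rot: [0.557, 0.436, 0.557, -0.435]
force: [-1.0, -1.0, 6.4]
gripper_width: 0.0208
[-1.00755442 -0.96934703  6.39674407]
top disc ((254.0895538330078, 269.1656799316406), (62.32182693481445, 74.59160614013672), 91.70267486572266) tool [-0.03349744 -0.00048052 -0.00306308] n 3112 rms 0.006950972562881033
axis top yz 0.001104644431251822 0.001803405529533621 tilt -0.0007157341782387691 -0.07494324250543453 foot yz 0.0009758122791688435 -0.011686378121444595 xmax 0.16325985944996627
```

View pics/s6.png

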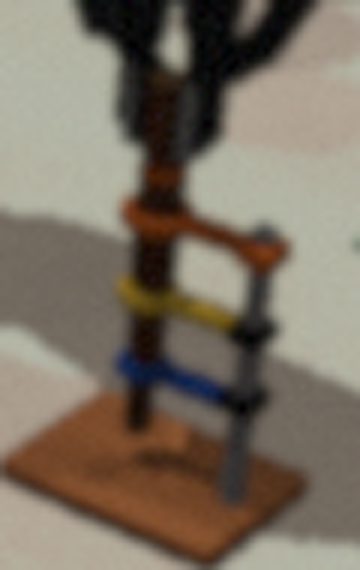

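The handle is seated: the foot shows below the blue ring at (137,420), and the top hasn't slipped in the grip. Ease off 2 mm, open, then retreat straight up.

```bash
python3 -m inch '[[0,0,0,1,0],[0,0,0,2,0],[0,0,0,2,0]]'; python3 -m inch '[[0.15,0,0,0,0],[0.3,0,0,0,0],[0.45,0,0,0,0],[0.6,0,0,0,0],[0.6,0,0,0,0],[0.6,0,0,0,0]]'; python3 -m inch '[[0.6,0,0,10,0],[0.6,0,0,30,0],[0.6,0,0,60,0],[0.6,0,0,90,0],[0.6,0,0,115,0],[0.6,0,0,115,0],[0.6,0,0,115,0]]'
python3 - <<'E'
from h import *
import pickle
s=state();c=camera('wrist');t=camera('scene');pickle.dump((s,c,t),open('w7.pkl','wb'))
a=cv2.resize(t['color'][95:200,290:370],(400,525)); b=cv2.resize(c['color'][120:250,205:305],(400,525)); cv2.imwrite('pics/w7.png',np.hstack([a,b])[...,::-1])
wcam(s,c);P=cloud(c);z=P[...,2];m=((z>.185)&(z<.24)&(np.hypot(P[...,0]-.542,P[...,1]-.1985)<.03)).astype(np.uint8)
q=max(cv2.findContours(m,0,1)[0],key=len);e=cv2.fitEllipse(q);h=np.percentile(z[m>0],60);print('top',e,ray(c,*e[0],h),'foot height',h-.18)
q=P[(z>.15)&(z<.24)&(np.hypot(P[...,0]-.542,P[...,1]-.1985)<.03)]
f=lambda a:np.hypot(q[:,0]-a[0]-a[1]*(q[:,2]-h),q[:,1]-a[2]-a[3]*(q[:,2]-h))-.011
q=q[q[:,2]<h-.006];r=least_squares(f,[.542,0,.1985,0],loss='soft_l1',f_scale=.001).x;print('axis top',r[0],r[2],'tilt',r[1],r[3],'foot',r[0]-.18*r[1],r[2]-.18*r[3],len(q))
E
```

```text
time_s: 19.55
tcp_pos: [0.5419, 0.1974, 0.1747]
eef_rot: [0.557, 0.435, 0.557, -0.435]
force: [0.0, -1.2, 2.1]
gripper_width: 0.0206
time_s: 20.3
tcp_pos: [0.5418, 0.1974, 0.1748]
eef_rot: [0.557, 0.435, 0.557, -0.435]
force: [0.1, 0.4, 1.1]
gripper_width: 0.0511
time_s: 21.18
tcp_pos: [0.5415, 0.1974, 0.2895]
eef_rot: [0.557, 0.435, 0.557, -0.436]
force: [0.0, -0.1, -0.5]
gripper_width: 0.0514
top ((252.61883544921875, 191.7286376953125), (25.713407516479492, 31.904844284057617), 4.708441734313965) [0.53913195 0.19928395 0.20864154] foot height 0.028641536906635956
axis top 0.5396478706396293 0.19579614901391598 tilt -0.011660060953026094 -0.01656525062688584 foot 0.541746681611174 0.19877789412675542 315
```

View pics/w7.png

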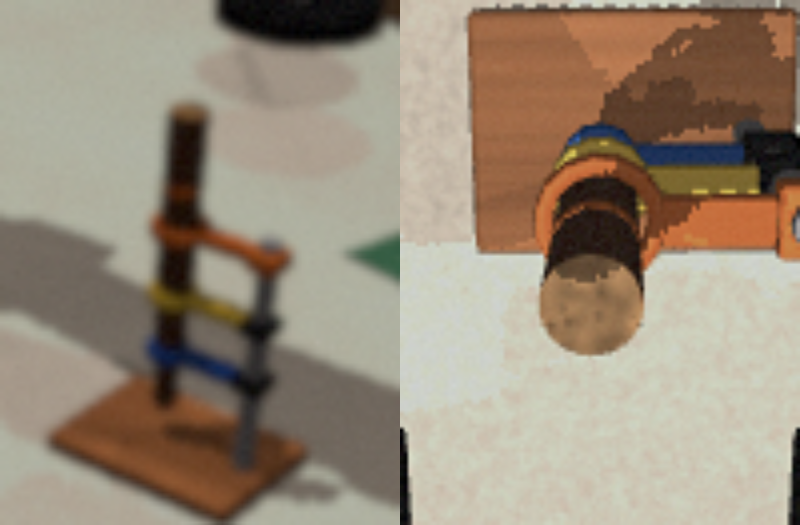

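The left panel shows the handle standing upright through all three rings, with the foot at (165,400) below blue. In the right panel the top disc is at (590,305) and the fingers are well clear. The measured tilt is about 0.02 rad, the foot is about 29 mm up and it sits near the axis. I'll hand in.

```bash
python3 -c "
from rig import sign_off,state; print(state()['time_s'],abs(state()['joint_vel']).max()); print(sign_off())"
```

```text
21.275 0.00396710417647811
the job is handed in; nothing more can be done
None
```

The handle is out of the block and standing released in the stand. I handed the job in at 21.3 s; the sign-off gives no verdict.

- **Insertion:** I lifted it by its top with the foot about 22 mm above the top ring, then lowered it through all three rings without catching a rim. It stopped with its foot about 29 mm above the table. I think the blue ring stopped it, since its measured height predicted about 27 mm; the yellow would have stopped it near 22 mm.
- **Pressing:** The push rose at about 2.5 N per mm, and I held about 7 to 8 N for over 0.7 s while still gripping. That is slightly above the 6 N asked and well under 12 N. I then eased off 2 mm, opened the fingers and rose 115 mm clear.
- **Last checks:** The foot was about 29 mm up, the tilt about 0.02 rad, and the foot within about 1 mm of the ring axis. The robot was at rest and touching nothing.
- **Less certain:**
  - The two estimates of the released top's position differ by about 3.5 mm in y, so the tilt figure is rough.
  - My in-hand fit of the handle failed once it was inside the rings, because ring points got mixed in. There I relied on force and height.
  - I could not read the ring deflection directly. I infer from the force trace that the weight rests on the ring.
  - I did not re-measure the other objects. After the lift the small tools still looked in place, and I felt no unexpected contact.

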